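# Pack sample pots into a dry-store drawer and clamp it with the draw latch

## Task

Put every sample pot into the steel tray while the tray is still on the bench, then carry the loaded tray level into the open drawer of the dry-store cabinet so that it sits flat on the drawer's floor with all the pots inside it. Push the drawer shut, then throw the latch's wire loop over the keeper on the drawer front and press the latch lever down flat past centre so that it pulls the drawer tight against its seal. Do not tip the tray over, and leave the wash bottle, reagent bottle and flask where they stand.

Things in the scene. Friction and masses are not known exactly. Their poses are not given: they have to be found in the camera images.
- cabinet: fixed white bench-top dry-store cabinet, 244 mm wide (y), 150 mm deep (x), top at 94 mm. Origin: at bench height, in the middle of its front face; its own x points into the cabinet (away from the robot), y along its width, z up. The drawer comes out of the front along its -x. A sprung rubber seal stands 6 mm proud of the front face.
- drawer (a joint): how far the drawer is out, m: 0 is fully tight, 0.125 is fully out. It slides stiffly (about 2 N) and stays where left. From about 0.006 inward the drawer presses on the seal (3 N rising to 12 N at 0), so a drawer that has been pushed home and let go stands about 0.006 out until the latch pulls it in.
- drawer_floor (a point): centre of the drawer's inner floor (10 mm above the bench), axes as the cabinet's. Inside it is 108 mm (x) by 214 mm (y); its side and rear walls reach 20 mm above the floor, and the thick front reaches 88 mm above the floor. There is 74 mm of free height over the floor when the drawer is in the cabinet.
- drawer_front (a point): middle of the outer face of the drawer's front, 60 mm above the bench, axes as the cabinet's; the front is a flat white slab 240 mm wide, 36 mm thick, from 8 to 98 mm above the bench. No handle: it is pushed.
- keeper (a point): foot of the keeper's hooking face, on the flat top of the drawer front (98 mm above the bench); axes as the cabinet's; moves with the drawer. The keeper is a steel tab 24 mm wide (y), 4 mm thick, 13 mm high, leaning 0.35 rad towards -x, so its head overhangs by 5 mm. The loop's bar must come down on its -x side, on to the front's top.
- lever (a joint): angle of the latch lever on the cabinet's top, rad: 0 is flat on the roof pointing into the cabinet (+x of the cabinet), 1.57 upright, 2.0 fully back towards the drawer front. It stays where it is left by friction. At 0, with the loop hooked, it is past centre and holds itself.
- lever_pivot (a point): hinge axis of the lever (along the cabinet's y), 30 mm behind the cabinet's front face and 106 mm above the bench.
- lever_tip (a point): free end of the lever, 54 mm from its pivot. The lever is a steel strip 22 mm wide and 4 mm thick; flat, its upper side is 105 mm above the bench. When upright its tip is about 160 mm above the bench.
- loop_bar (a point): middle of the cross bar (round, 8 mm thick, 44 mm long, along the cabinet's y) at the end of the latch's wire loop. The loop is hinged on the lever, 13 mm from the lever's pivot on the lever's own line, and is 58.5 mm long from there to the bar; its two 4 mm wires run 17.5 mm either side of the lever. With the lever at 1.7 or more and the drawer shut it comes down clear in front of the keeper.
- loop (a joint): angle of the loop relative to the lever, rad, at most 4.2. The loop's rise is this minus the lever's angle: 0 is level towards the drawer, 1.57 upright, over 1.57 leaning back over the cabinet. It swings almost freely: at the start it is thrown back (rise 2 to 2.5, bar about 150 mm above the bench), and once pushed over the upright towards the drawer it falls by its own weight.
- tray_handle (a point): centre of the tray's handle bar, 58 mm above the tray's underside; axes as the tray's. Open steel tray 94 mm (x) by 200 mm (y), walls 26 mm high, 4 mm thick, floor 4 mm, 0.28 kg. The black bar runs along the tray's x over its middle: 80 mm long, 10 mm wide (y), 16 mm high, on two thin posts at its ends; take it across its width. A half turn of the tray makes no difference.
- pot0_center (a point): centre of a squat sample pot (amber glass, white screw cap): upright cylinder 34 mm across, 38 mm high, about 45 g, standing on the bench; z along its own axis. Two to four identical pots are present.
- pot1_center (a point): centre of a squat sample pot (amber glass, white screw cap): upright cylinder 34 mm across, 38 mm high, about 45 g, standing on the bench; z along its own axis. Two to four identical pots are present.
- pot2_center (a point): centre of a squat sample pot (amber glass, white screw cap): upright cylinder 34 mm across, 38 mm high, about 45 g, standing on the bench; z along its own axis. Two to four identical pots are present.
- pot3_center (a point): centre of a squat sample pot (amber glass, white screw cap): upright cylinder 34 mm across, 38 mm high, about 45 g, standing on the bench; z along its own axis. Two to four identical pots are present.
- wash_bottle_mid (a point): bystander: white wash bottle, 68 mm across, red spout; the point is 75 mm up its axis.
- reagent_mid (a point): bystander: white reagent bottle, 64 mm across, 140 mm high; the point is 70 mm up its axis.
- flask_mid (a point): bystander: glass volumetric flask, 68 mm across at its foot, 150 mm high; the point is 30 mm up its axis.
There are look-alikes about, which are no part of the job. What is shaped like the part that bears pot1_center but green is not meant.

How it is judged:
On the way, in this order (a step that is already met when the one before it is completed fails the run):
1. every pot is in the tray, the tray still standing on the bench (x of pot0_center in the frame of tray_handle between -0.042 and 0.042 m and y of pot0_center in the frame of tray_handle between -0.095 and 0.095 m and z of pot0_center in the frame of tray_handle between -0.058 and -0.018 m and x of pot1_center in the frame of tray_handle between -0.042 and 0.042 m and y of pot1_center in the frame of tray_handle between -0.095 and 0.095 m and z of pot1_center in the frame of tray_handle between -0.058 and -0.018 m and x of pot2_center in the frame of tray_handle between -0.042 and 0.042 m and y of pot2_center in the frame of tray_handle between -0.095 and 0.095 m and z of pot2_center in the frame of tray_handle between -0.058 and -0.018 m and x of pot3_center in the frame of tray_handle between -0.042 and 0.042 m and y of pot3_center in the frame of tray_handle between -0.095 and 0.095 m and z of pot3_center in the frame of tray_handle between -0.058 and -0.018 m and height (world z) of tray_handle below 0.066 m and horizontal distance between tray_handle and drawer_floor above 0.12 m and angle between tray_handle's own z axis and vertical below 0.1 rad), for 0.2 s.
2. the tray, with every pot in it, sits flat on the drawer's floor (x of pot0_center in the frame of tray_handle between -0.042 and 0.042 m and y of pot0_center in the frame of tray_handle between -0.095 and 0.095 m and z of pot0_center in the frame of tray_handle between -0.058 and -0.018 m and x of pot1_center in the frame of tray_handle between -0.042 and 0.042 m and y of pot1_center in the frame of tray_handle between -0.095 and 0.095 m and z of pot1_center in the frame of tray_handle between -0.058 and -0.018 m and x of pot2_center in the frame of tray_handle between -0.042 and 0.042 m and y of pot2_center in the frame of tray_handle between -0.095 and 0.095 m and z of pot2_center in the frame of tray_handle between -0.058 and -0.018 m and x of pot3_center in the frame of tray_handle between -0.042 and 0.042 m and y of pot3_center in the frame of tray_handle between -0.095 and 0.095 m and z of pot3_center in the frame of tray_handle between -0.058 and -0.018 m and x of tray_handle in the frame of drawer_floor between -0.014 and 0.014 m and y of tray_handle in the frame of drawer_floor between -0.014 and 0.014 m and z of tray_handle in the frame of drawer_floor between 0.05 and 0.064 m and angle between tray_handle's own z axis and vertical below 0.08 rad), for 0.2 s.
3. the drawer is pushed shut (within 12 mm) with the loaded tray in it (all of step 2 and value of joint drawer below 0.012 m), for 0.2 s.
4. the loop's bar lies in front of the keeper, below its head, the lever still raised (x of loop_bar in the frame of keeper between -0.035 and -0.001 m and z of loop_bar in the frame of keeper between -0.002 and 0.01 m and y of loop_bar in the frame of keeper between -0.01 and 0.01 m and value of joint lever above 0.3 rad), for 0.2 s.
5. the lever is pressed flat with the loop hooked, the drawer drawn tight (x of loop_bar in the frame of keeper between -0.035 and -0.001 m and z of loop_bar in the frame of keeper between -0.002 and 0.01 m and y of loop_bar in the frame of keeper between -0.01 and 0.01 m and value of joint lever below 0.1 rad and value of joint drawer below 0.004 m), for 0.2 s.
At the end, for the whole second after the job is handed in: Every pot is inside the tray, the tray sits flat on the drawer's floor, the loop's bar is hooked in front of the keeper (below its head), the lever is flat (within 0.1 rad) and the drawer is drawn to within 4 mm of fully tight (all of step 2 and all of step 5); the robot touches nothing.
It fails at once if the tray is tipped steeply (over 0.6 rad) (angle between tray_handle's own z axis and vertical above 0.6 rad).
It fails at once if a bystander bottle or flask is moved more than 30 mm (distance of any of wash_bottle_mid, reagent_mid, flask_mid from where it was at the start of the episode above 0.03 m).
Of pot0, pot1, pot2, pot3 only 2 to 4 are there at a start; the rules pass over those that are not, and their reading is None.
At some moment in a run one of pot0, pot1, pot2, pot3 may be knocked a few centimetres aside while the robot is not near it.
Once in a run the grip may slacken for a moment while it holds something.
It also fails if it takes over 210 s, if anything falls off the work surface, if the arm or the gripper's body presses on something with over 40 N, if the wrist force passes 120 N, or if a joint passes its speed limit or range.

## Robot

A 7-joint arm with a two-finger parallel gripper is mounted at the origin on the work surface. World frame = base frame: x ahead of the robot, y to its left, z up, the work surface at z = 0. Lengths are in m, angles in rad, forces in N, time in s.
With the tool pointing down it reaches from about 0.425 to 0.925 m from the base axis. Payload 6.8 kg.
Tool frame: the origin (TCP) lies at the centre of the arm's flange, where the gripper is bolted on; the fingertips stand 182 mm ahead of it and the grasp point (between the pads) lies 163 mm ahead of it; z points along the fingers, y is the line along which they close (so a half turn about z gives the same grasp; the last joint's range is limited). The gripper opens to 88 mm and grips with 3 to 60 N. Pads are 20 mm wide; open, the fingers measure 115 mm over their backs; the gripper's body (75 mm by 178 mm) begins 61 mm behind the grasp point.
Start: joints at [1.231, 0.477, 0.022, 1.555, -0.011, 1.109, -0.083], TCP at [0.155, -0.657, 0.405] pointing down, gripper open.
Joint ranges: [-2.96, 2.96], [-0.34, 2.1], [-1.41, 1.46], [0.24, 2.44], [-1.37, 4.51], [0.17, 1.92], [-2.96, 2.96]. Speed limits (rad/s): [2.39, 2.39, 3.14, 3.14, 3.14, 3.14, 3.14].

## Interface

Orientations are given as a unit quaternion [x, y, z, w].
In Python, from rig import readout, imaging, job, models gives the robot as it stands.
- The arm moves only by the tool jog_arm, never from a script. Its argument "commands" is a list that holds one entry, the list of rows, each a list of 5 numbers: the shift along the tool's x, y, z in m, then the turn about the tool's z in degrees, then the finger opening in m, from 0 to 0.0878. A call has exactly 10 rows; each row shifts and turns the commanded pose from where the row before left it, along the tool's axes as they then stand; what a row does not reach is not made up. A row lasts 1/10 s, in which the tool goes at most 50 mm and 8.59 degrees, less where a joint would pass 70% of its speed; a pose out of reach is approached as far as the arm can. A call is refused whole if a number of a shift passes 0.05 or a number of a turn 8.59, either way. A call with a gripper value outside its range is refused whole. The fingers move at their own pace and stop on an object; the grip force is fixed at half the most. Time passes only in rows, so rows that do not move let the fingers close, or fill a call up. It gives the time, the measured TCP pose, the force, the opening and the grip force at its end, in the units of the state.
- readout.get_obs(): the state, without advancing time (a new reading comes with each control period).
- imaging.camera(name): name is "side" or "top" or "wrist"; returns (picture, depth): 384x512x3 uint8, blue, green, red; 384x512 float32, m along the optical axis (not along the pixel's ray), 0 where there is no reading.
- imaging.camera_params(name): a dict with "mtx" (3x3 intrinsics, pixels), "extrinsics" (4x4, takes a point from camera to world coordinates); the wrist camera has in their place "tool_from_camera" (4x4, takes a point from camera to tool coordinates, whose origin is the TCP and whose axes are the flange's). Camera axes: x right, y down, z forward; pixel columns grow to the right and rows downward; lengths in m; the calibration is good to about 2 mm. A picture is of the moment at which its call begins: read the wrist's pose just before it. camera_params takes no time and is no camera call.
- job.hand_in(): hands the job in; it is judged then, once.
Trained networks look in the newest picture that a camera, given by its name, has taken for a name from the list of things; names that differ only in an ending like _2 or _b are one class to them, and where a whole thing is asked for, a point or a joint stands for the part that bears it (a point fixed in the world has none). Each returns a list of dicts, best first, with "score" (0 to 1); they miss things now and then, are a little off and sometimes report something else, mostly with a low value. They report only what shows in the picture. A call takes as long as a camera call. They do not tell look-alikes from the thing itself.
- models.boxes_of(camera, name): "bbox" ([centre column, centre row, width, height] in pixels, round what is visible of it).
- models.outline_of(camera, name): "mask" (384x512 bool, what is visible of it) and "bbox" ([centre column, centre row, width, height] in pixels, round what is visible of it).
The state is a dict: "clock": time; "joint_pos": joint angles; "joint_velocities": joint speeds; "joint_efforts": joint torques, N m; "tcp_pos": TCP position; "orientation": TCP orientation; "ft_force": force on the tool from outside, world axes, zero at the start; "torque": the same for the moment, N m; "grip_width": finger opening in m; "grip_force": force on a finger pad.
Only numpy, scipy, OpenCV 4.12 (cv2) and the standard library are available. Lean on these libraries where they do the work, as an engineer would, in place of code of your own. Each camera call takes 0.05 s, during which the arm holds its last target. There are 200 camera calls.

## Working session

There is one attempt and no reset: what is moved stays moved. The work goes in short steps, Python scripts to look and compute and a tool call to move; the robot and the scene stay as the last step left them, time stands still between calls to the robot, and variables do not carry over. Pictures are saved under pics/ and viewed, at most 14 in all, crops included, and the job is handed in when it is done.

Besides the shell and the picture viewer there is one more tool, called after ">>>" as name([rows], argument=value, ...), one row to a line, values as JSON. jog_arm: Moves the arm, as the interface text tells. Its arguments: {"type":"object","properties":{"commands":{"type":"array"}},"required":["commands"]}

```bash
ls; mkdir -p pics; cat > h.py <<'E'
import numpy as np, cv2
from scipy.spatial.transform import Rotation as R
from rig import readout, imaging, job, models
def pose():
    o=readout.get_obs(); T=np.eye(4); T[:3,:3]=R.from_quat(o['orientation']).as_matrix(); T[:3,3]=o['tcp_pos']; return T
def shot(name):
    T=pose(); im,d=imaging.camera(name); p=imaging.camera_params(name)
    E=np.array(p['extrinsics']) if 'extrinsics' in p else T@np.array(p['tool_from_camera'])
    return im,d,np.array(p['mtx']),E
def cloud(d,K,E):
    v,u=np.mgrid[:d.shape[0],:d.shape[1]]
    P=np.stack([(u-K[0,2])*d/K[0,0],(v-K[1,2])*d/K[1,1],d],-1)
    W=P@E[:3,:3].T+E[:3,3]; W[d<=0]=np.nan; return W
E
python3 - <<'E'
from h import *
o=readout.get_obs(); print(o)
for n in ['top','side']:
    im,d,K,E=shot(n); np.savez(f'pics/{n}0.npz',im=im,d=d,K=K,E=E); cv2.imwrite(f'pics/{n}0.png',im); W=cloud(d,K,E)
    print(n,K.tolist(),E.round(3).tolist())
    for t in ['cabinet','drawer','tray_handle','pot0_center','wash_bottle_mid','reagent_mid','flask_mid','keeper','lever','loop_bar']:
        for r in models.outline_of(n,t):
            m=r['mask']; P=W[m]; print(t,round(r['score'],2),np.round(r['bbox']).astype(int).tolist(),np.nanmedian(P,0).round(3),np.nanmin(P,0).round(3),np.nanmax(P,0).round(3),im[m].mean(0).astype(int))
E
```

```text
pics
{'clock': 0.0, 'joint_pos': array([ 1.230884  ,  0.47775687,  0.02231356,  1.55637658, -0.01150042,
        1.10927615, -0.08310319]), 'joint_velocities': array([ 2.90960755e-03,  5.14148334e-05, -1.74728679e-03, -5.54181496e-04,
       -4.51575712e-04, -4.13660055e-04,  3.09677697e-04]), 'joint_efforts': array([-6.07233087e-04, -5.82851887e+01,  1.53494831e+00, -2.72610193e+01,
       -5.42680628e-02,  1.70595059e-02,  1.66013838e-04]), 'tcp_pos': array([ 0.15504266, -0.65669454,  0.40374154]), 'orientation': array([ 9.93287600e-01,  1.15667759e-01, -1.52440338e-04, -8.30767321e-04]), 'ft_force': array([ 0.21155239, -0.33775899, -0.26073202]), 'torque': array([-0.05503617,  0.01179073,  0.00778142]), 'grip_force': 0.0, 'grip_width': 0.08796764435569043}
top [[432.1112471601039, 0.0, 263.0718527354993], [0.0, 432.1112471601039, 188.3653765154673], [0.0, 0.0, 1.0]] [[0.021, -0.995, 0.099, 0.496], [-1.0, -0.022, -0.011, 0.008], [0.013, -0.099, -0.995, 1.306], [0.0, 0.0, 0.0, 1.0]]
cabinet 0.83 [200, 199, 109, 126] [0.597 0.172 0.092] [ 0.412  0.018 -0.008] [0.778 0.345 0.173] [112
[... 2561 characters left out ...]
.001] [ 0.937 -0.139  0.142] [122 131 139]
flask_mid 0.8 [313, 194, 26, 58] [ 0.752 -0.11   0.043] [ 0.728 -0.136 -0.49 ] [1.79  0.586 0.152] [124 120 116]
flask_mid 0.51 [265, 252, 85, 61] [ 0.544 -0.123  0.008] [ 0.447 -0.172 -0.002] [ 0.649 -0.047  0.069] [100  98 107]
keeper 0.15 [209, 157, 16, 21] [0.615 0.179 0.142] [0.594 0.165 0.096] [0.669 0.277 0.171] [92 91 98]
lever 0.53 [210, 157, 18, 21] [0.615 0.177 0.14 ] [0.595 0.165 0.108] [0.654 0.204 0.171] [90 89 96]
loop_bar 0.5 [215, 152, 12, 11] [0.649 0.189 0.166] [ 0.632  0.165 -0.   ] [0.927 0.528 0.171] [114 115 123]
loop_bar 0.36 [340, 272, 12, 24] [ 0.578 -0.297  0.033] [ 0.57  -0.31   0.001] [ 0.602 -0.277  0.04 ] [102 116 134]
```

```bash
python3 - <<'E'
import cv2
a=cv2.imread('pics/top0.png'); b=cv2.imread('pics/side0.png')
cv2.imwrite('pics/v1.png',cv2.resize(a[90:330,120:440],(800,600),interpolation=cv2.INTER_CUBIC))
cv2.imwrite('pics/v2.png',cv2.resize(b[84:384,100:500],(800,600),interpolation=cv2.INTER_CUBIC))
E
```

```text
(no output)
```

View pics/v1.png

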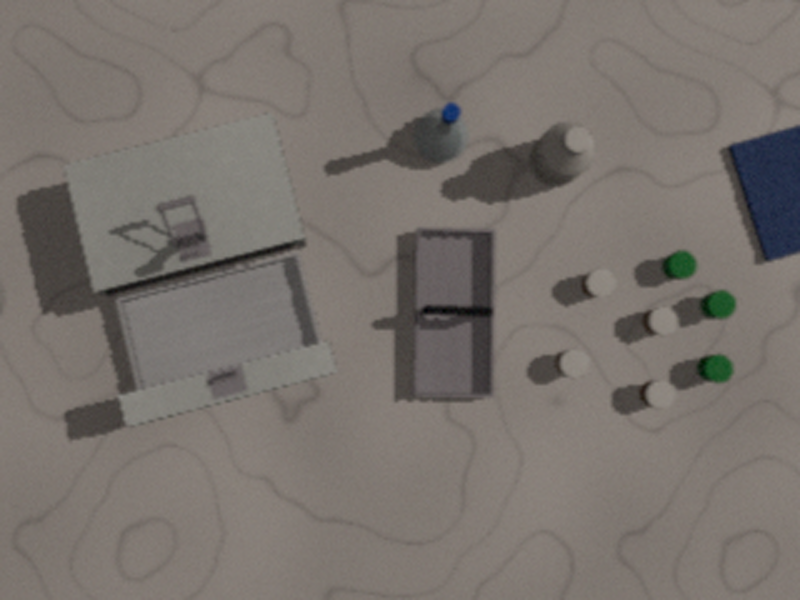

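View pics/v2.png

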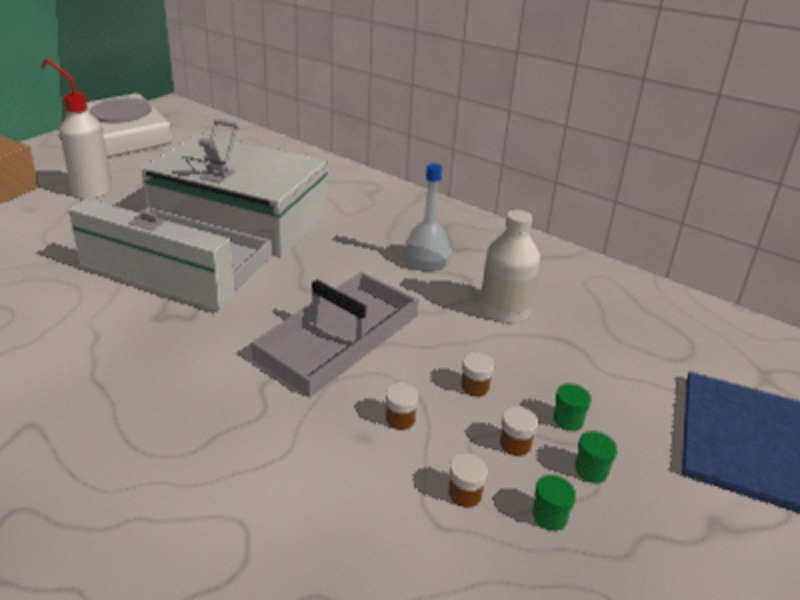

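Top crop (full-frame pixels): the white-capped pots are at about (360,203), (384,218), (350,235) and (384,248). Three green look-alikes stand at (392,196), (408,212) and (406,237). The side view shows the four white ones are amber-bodied, so those are the pots. Next I'll confirm them in an enlarged crop and measure everything.

```bash
python3 - <<'E'
from h import *
z=np.load('pics/top0.npz'); im,d,K,E=[z[k] for k in('im','d','K','E')]; W=cloud(d,K,E)
X,Y,Z=W[...,0],W[...,1],W[...,2]
m=((Z>0.032)&(Z<0.05)&(Y<-0.2)&(X<0.68)).astype(np.uint8)
n,l,s,c=cv2.connectedComponentsWithStats(m)
for i in range(1,n):
    if s[i,4]>15: P=W[l==i]; print('pot',c[i].round(1),s[i,4],P.mean(0).round(4),((np.nanmax(P,0)+np.nanmin(P,0))/2).round(4),im[l==i].mean(0).astype(int))
def fit(name,m):
    P=W[m][:,:2].astype(np.float32); r=cv2.minAreaRect(P*1000); print(name,m.sum(),r, 'z',np.median(W[m][:,2]).round(4))
box=lambda a,b,c,e:(X>a)&(X<b)&(Y>c)&(Y<e)
T=box(.42,.68,-.19,-.06)
fit('traywalls',T&(Z>0.012)&(Z<0.035)); fit('bar',T&(Z>0.052))
C=box(.38,.82,0,.38)
fit('roof',C&(Z>0.084)&(Z<0.098)&(X>0.55)); fit('front',C&(Z>0.088)&(Z<0.105)&(X<0.53)); fit('keeper',C&(Z>0.105)&(X<0.52))
fit('latch>115',C&(Z>0.115)&(X>.55)); fit('drawerfloor',C&(Z>0.004)&(Z<0.016)&(X<.6))
b=cv2.imread('pics/side0.png'); cv2.imwrite('pics/v3.png',np.hstack([cv2.resize(b[250:355,275:415],(420,315)),cv2.resize(im[185:265,335:425],(354,315))]))
E
```

```text
pot [393.  195.4] 96 [ 0.6098 -0.3902  0.0368] [ 0.6095 -0.3906  0.0366] [47 85 40]
pot [360.1 202.7] 97 [ 0.5859 -0.2926  0.0369] [ 0.5852 -0.2923  0.0386] [124 131 137]
pot [408.6 211.4] 103 [ 0.5635 -0.4363  0.0364] [ 0.5633 -0.4369  0.0369] [47 84 40]
pot [385.1 218. ] 101 [ 0.5427 -0.3664  0.0363] [ 0.5426 -0.3659  0.0364] [120 127 134]
pot [349.6 234.9] 100 [ 0.4908 -0.2616  0.0363] [ 0.4905 -0.2619  0.0385] [124 131 137]
pot [407.6 237.1] 104 [ 0.488  -0.4321  0.0368] [ 0.4883 -0.4319  0.0377] [46 84 39]
pot [384.  247.4] 100 [ 0.4566 -0.3625  0.0367] [ 0.4564 -0.3621  0.0377] [123 130 136]
traywalls 336 ((548.4957885742188, -122.54815673828125), (94.37367248535156, 200.7066650390625), 89.40403747558594) z 0.0238
bar 95 ((548.2847290039062, -122.9214096069336), (78.08683776855469, 9.39268970489502), 89.18877410888672) z 0.0645
roof 4436 ((660.682861328125, 193.15069580078125), (156.842041015625, 244.2344207763672), 15.753013610839844) z 0.0929
front 1105 ((460.2418518066406, 136.56570434570312), (36.02069091796875, 239.74514770507812), 15.769914627075195) z 0.097
keeper 23 ((480.1911926269531, 88.47855377197266), (6.758476734161377, 127.22850799560547), 14.900131225585938) z 0.108
latch>115 159 ((625.3016357421875, 182.40774536132812), (61.09508514404297, 42.0395622253418), 16.776622772216797) z 0.1566
drawerfloor 2649 ((488.29559326171875, 189.8510284423828), (216.28150939941406, 379.5951232910156), 2.8428537845611572) z 0.009
```

View pics/v3.png

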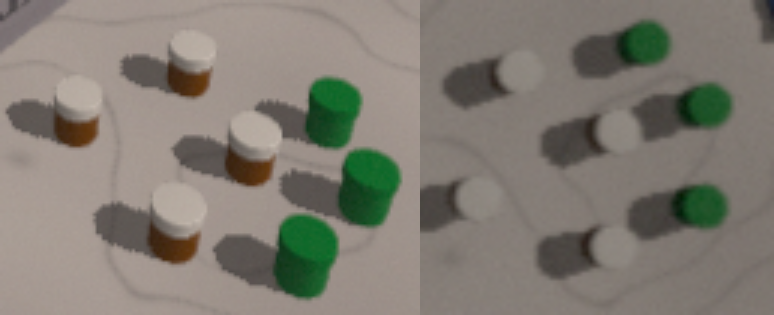

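Confirmed: four amber pots with white caps at world A(0.586,-0.292), B(0.543,-0.366), C(0.491,-0.262) and D(0.457,-0.362). The three green ones are left alone. Now I'll turn the tool so the fingers close along the tray's long axis.

>>> jog_arm([
  [[0, 0, 0.012, -7.6, 0.0878], [0, 0, 0.012, -7.6, 0.0878], [0, 0, 0.012, -7.6, 0.0878], [0, 0, 0.012, -7.6, 0.0878], [0, 0, 0.012, -7.6, 0.0878], [0, 0, 0.012, -7.6, 0.0878], [0, 0, 0.012, -7.6, 0.0878], [0, 0, 0.012, -7.6, 0.0878], [0, 0, 0.012, -7.6, 0.0878], [0, 0, 0.012, -7.6, 0.0878]],
])

```text
clock: 2.1
tcp_pos: [0.155, -0.657, 0.2842]
orientation: [0.71, 0.705, -0.0, 0.0]
ft_force: [-0.3, -0.1, 1.0]
grip_width: 0.088
grip_force: 0.0
```

>>> jog_arm([
  [[0.0297, 0.0299, 0, 0, 0.0878], [0.0297, 0.0299, 0, 0, 0.0878], [0.0297, 0.0299, 0, 0, 0.0878], [0.0297, 0.0299, 0, 0, 0.0878], [0.0297, 0.0299, 0, 0, 0.0878], [0.0297, 0.0299, 0, 0, 0.0878], [0.0297, 0.0299, 0, 0, 0.0878], [0.0297, 0.0299, 0, 0, 0.0878], [0.0297, 0.0299, 0, 0, 0.0878], [0.0297, 0.0299, 0, 0, 0.0878]],
])

```text
clock: 3.1
tcp_pos: [0.4589, -0.3626, 0.2849]
orientation: [0.712, 0.703, -0.0, 0.0]
ft_force: [-0.3, 0.0, 0.6]
grip_width: 0.0877
grip_force: 0.0
```

>>> jog_arm([
  [[0, 0, 0, 0, 0.0878], [0, 0, 0, 0, 0.0878], [0, 0, 0, 0, 0.0878], [0, 0, 0, 0, 0.0878], [0, 0, 0, 0, 0.0878], [0, 0, 0, 0, 0.0878], [0, 0, 0, 0, 0.0878], [0, 0, 0, 0, 0.0878], [0, 0, 0, 0, 0.0878], [0, 0, 0, 0, 0.0878]],
])

```text
clock: 4.1
tcp_pos: [0.4578, -0.3637, 0.2847]
orientation: [0.712, 0.703, -0.0, 0.0]
ft_force: [-0.6, -0.1, 0.3]
grip_width: 0.0878
grip_force: 0.0
```

```bash
cat > pots.py <<'E'
from h import *
T=pose(); print('tcp',T[:3,3].round(4),'yaw x',np.degrees(np.arctan2(T[1,0],T[0,0])).round(2), readout.get_obs()['clock'], readout.get_obs()['joint_pos'].round(2))
def pots(n='wrist'):
    im,d,K,E=shot(n); W=cloud(d,K,E); Z=W[...,2]
    m=((Z>0.030)&(Z<0.052)).astype(np.uint8)
    k,l,s,c=cv2.connectedComponentsWithStats(m)
    for i in range(1,k):
        if s[i,4]>15:
            P=W[l==i]; (cx,cy),r=cv2.minEnclosingCircle(P[:,:2].astype(np.float32)); print(n,c[i].round(0),s[i,4],'mean',P.mean(0).round(4),'circ',round(cx,4),round(cy,4),round(r,4),im[l==i].mean(0).astype(int))
    return im,W
if __name__=='__main__':
    pots('top'); im,W=pots('wrist'); cv2.imwrite('pics/w.png',im)
E
python3 pots.py
```

```text
tcp [ 0.4578 -0.3637  0.2847] yaw x 89.28 4.1 [ 0.83  0.49 -0.34  1.86  0.22  0.82  0.36]
top [ 55. 153.] 2019 mean [0.7111 0.6079 0.0476] circ 0.7173 0.618 0.1236 [115 122 128]
top [296. 145.] 163 mean [ 0.7529 -0.1005  0.0422] circ 0.7604 -0.1028 0.0306 [82 84 83]
top [338. 158.] 37 mean [ 0.7183 -0.2247  0.0407] circ 0.7263 -0.2346 0.0295 [53 57 61]
top [393. 196.] 106 mean [ 0.6092 -0.3902  0.0361] circ 0.6096 -0.391 0.0175 [51 90 44]
top [116. 209.] 51 mean [0.5511 0.4218 0.0413] circ 0.5526 0.4356 0.0308 [ 95 101 107]
top [360. 203.] 100 mean [ 0.5853 -0.2927  0.0365] circ 0.5865 -0.2934 0.0171 [131 139 145]
top [409. 210.] 89 mean [ 0.5663 -0.4362  0.0356] circ 0.5635 -0.4367 0.0169 [47 86 39]
top [385. 218.] 95 mean [ 0.5429 -0.3657  0.0361] circ 0.5425 -0.3673 0.017 [126 133 140]
top [ 80. 248.] 121 mean [0.4372 0.5206 0.0408] circ 0.4367 0.5207 0.058 [42 63 87]
top [350. 235.] 105 mean [ 0.4907 -0.2616  0.0364] circ 0.4912 -0.2619 0.017 [100 105 111]
top [406. 235.] 41 mean [ 0.4954 -0.427   0.0354] circ 0.494 -0.427 0.0138 [36 76 27]
top [384. 248.] 106 mean [ 0.4562 -0.36
[... 497 characters left out ...]
662 0.4809 0.04  ] circ 0.0635 0.4826 0.0096 [79 68 66]
top [256. 382.] 42 mean [0.0703 0.002  0.0345] circ 0.0675 -0.0 0.0285 [45 49 54]
wrist [298.  74.] 1720 mean [ 0.4893 -0.2617  0.0382] circ 0.4897 -0.2617 0.0171 [121 130 132]
wrist [418. 115.] 1685 mean [ 0.583  -0.2926  0.0379] circ 0.5843 -0.2931 0.0173 [154 166 169]
wrist [255. 202.] 1237 mean [ 0.4554 -0.3616  0.0381] circ 0.4553 -0.3628 0.017 [166 179 182]
wrist [355. 206.] 1278 mean [ 0.5404 -0.3657  0.0379] circ 0.5414 -0.367 0.0172 [160 173 175]
wrist [430. 230.] 1286 mean [ 0.6064 -0.389   0.0377] circ 0.6081 -0.3906 0.0177 [45 94 34]
wrist [290. 270.] 844 mean [ 0.4866 -0.4265  0.0376] circ 0.487 -0.4316 0.0171 [ 53 103  42]
```

>>> jog_arm([
  [[0.0005, -0.002, 0.024, 0, 0.0878], [0, 0, 0.024, 0, 0.0878], [0, 0, 0.024, 0, 0.0878], [0, 0, 0.024, 0, 0.0878], [0, 0, 0, 0, 0.0878], [0, 0, 0, 0, 0], [0, 0, 0, 0, 0], [0, 0, 0, 0, 0], [0, 0, 0, 0, 0], [0, 0, 0, 0, 0]],
])

```text
clock: 5.2
tcp_pos: [0.4559, -0.3634, 0.1893]
orientation: [0.712, 0.703, 0.0, 0.001]
ft_force: [0.5, 1.2, 0.9]
grip_width: 0.0513
grip_force: 0.0
```

>>> jog_arm([
  [[0, 0, 0, 0, 0], [0, 0, 0, 0, 0], [0, 0, 0, 0, 0], [0, 0, 0, 0, 0], [0, 0, 0, 0, 0], [0, 0, 0, 0, 0], [0, 0, -0.024, 0, 0], [0, 0, -0.024, 0, 0], [0, 0, -0.024, 0, 0], [0, 0, -0.024, 0, 0]],
])

```text
clock: 6.2
tcp_pos: [0.4556, -0.3631, 0.2853]
orientation: [0.712, 0.703, -0.0, -0.0]
ft_force: [0.4, -0.3, -1.1]
grip_width: 0.0335
grip_force: 30.0
```

>>> jog_arm([
  [[0.0376, 0.0056, 0, 0, 0], [0.0376, 0.0056, 0, 0, 0], [0.0376, 0.0056, 0, 0, 0], [0.0376, 0.0056, 0, 0, 0], [0.0376, 0.0056, 0, 0, 0], [0.0376, 0.0056, 0, 0, 0], [0.0376, 0.0056, 0, 0, 0], [0, 0, 0, 0, 0], [0, 0, 0.023, 0, 0], [0, 0, 0.023, 0, 0]],
])

```text
clock: 7.2
tcp_pos: [0.4985, -0.1009, 0.2385]
orientation: [0.711, 0.703, 0.0, 0.001]
ft_force: [0.8, -1.1, -0.6]
grip_width: 0.0338
grip_force: 30.0
```

>>> jog_arm([
  [[0, 0, 0.023, 0, 0], [0, 0, 0.022, 0, 0], [0, 0, 0, 0, 0], [0, 0, 0, 0, 0.046], [0, 0, 0, 0, 0.046], [0, 0, 0, 0, 0.046], [0, 0, 0, 0, 0.046], [0, 0, 0, 0, 0.046], [0, 0, -0.045, 0, 0.046], [0, 0, -0.045, 0, 0.046]],
])

```text
clock: 8.2
tcp_pos: [0.4977, -0.1004, 0.2838]
orientation: [0.711, 0.703, -0.001, -0.002]
ft_force: [1.0, 0.3, -0.9]
grip_width: 0.0457
grip_force: 0.0
```

```bash
python3 pots.py | grep -v top
```

```text
tcp [ 0.4977 -0.1004  0.2838] yaw x 89.3 8.2 [ 0.43  0.4  -0.43  2.03  0.24  0.76 -0.15]
wrist [329.   5.] 152 mean [0.5575 0.051  0.0307] circ 0.5601 0.0503 0.0157 [176 183 182]
wrist [287.  18.] 196 mean [0.5265 0.0424 0.0307] circ 0.5272 0.0425 0.0174 [121 126 125]
wrist [242.  46.] 333 mean [0.4922 0.0215 0.0415] circ 0.4919 0.0219 0.0178 [83 89 87]
wrist [310. 184.] 97 mean [ 0.546  -0.0837  0.041 ] circ 0.5475 -0.0862 0.0057 [67 68 69]
wrist [250. 203.] 1228 mean [ 0.4959 -0.0994  0.0419] circ 0.4959 -0.1007 0.017 [193 207 210]
wrist [462. 330.] 383 mean [ 0.7054 -0.2372  0.038 ] circ 0.7107 -0.2406 0.0212 [70 78 79]
wrist [247. 342.] 341 mean [ 0.49   -0.2489  0.036 ] circ 0.4902 -0.2571 0.0163 [139 150 152]
```

>>> jog_arm([
  [[-0.0404, -0.0013, 0, 0, 0.064], [-0.0404, -0.0013, 0, 0, 0.064], [-0.0404, -0.0013, 0, 0, 0.064], [-0.0404, -0.0013, 0, 0, 0.064], [0, 0, 0, 0, 0.064], [0, 0, 0.0237, 0, 0.064], [0, 0, 0.0237, 0, 0.064], [0, 0, 0.0237, 0, 0.064], [0, 0, 0.0237, 0, 0.064], [0, 0, 0, 0, 0]],
])

```text
clock: 9.3
tcp_pos: [0.4897, -0.2608, 0.1861]
orientation: [0.711, 0.703, -0.001, -0.003]
ft_force: [-0.2, 0.9, 0.7]
grip_width: 0.0591
grip_force: 0.0
```

>>> jog_arm([
  [[0, 0, 0, 0, 0], [0, 0, 0, 0, 0], [0, 0, 0, 0, 0], [0, 0, 0, 0, 0], [0, 0, 0, 0, 0], [0, 0, 0, 0, 0], [0, 0, -0.024, 0, 0], [0, 0, -0.024, 0, 0], [0, 0, -0.024, 0, 0], [0, 0, -0.024, 0, 0]],
])

```text
clock: 10.3
tcp_pos: [0.4906, -0.262, 0.2854]
orientation: [0.712, 0.703, -0.0, -0.001]
ft_force: [0.5, 1.0, -0.8]
grip_width: 0.0334
grip_force: 30.0
```

>>> jog_arm([
  [[0.0392, 0.0021, 0, 0, 0], [0.0392, 0.0021, 0, 0, 0], [0.0392, 0.0021, 0, 0, 0], [0, 0, 0, 0, 0], [0, 0, 0, 0, 0], [0, 0, 0.0228, 0, 0], [0, 0, 0.0228, 0, 0], [0, 0, 0.0228, 0, 0], [0, 0, 0.0228, 0, 0], [0, 0, 0, 0, 0]],
])

```text
clock: 11.3
tcp_pos: [0.4981, -0.1462, 0.1915]
orientation: [0.712, 0.702, -0.001, -0.001]
ft_force: [-0.3, -0.3, -0.8]
grip_width: 0.0336
grip_force: 30.0
```

>>> jog_arm([
  [[0, 0, 0, 0, 0.046], [0, 0, 0, 0, 0.046], [0, 0, 0, 0, 0.046], [0, 0, 0, 0, 0.046], [0, 0, -0.045, 0, 0.046], [0, 0, -0.045, 0, 0.046], [-0.03, 0, 0, 0, 0.046], [-0.03, 0.02, 0, 0, 0.06], [-0.03, 0.03, 0, 0, 0.06], [-0.03, 0.03, 0, 0, 0.06]],
])

```text
clock: 12.3
tcp_pos: [0.5778, -0.267, 0.2845]
orientation: [0.712, 0.703, -0.0, 0.001]
ft_force: [-0.0, -0.5, 0.4]
grip_width: 0.0599
grip_force: 0.0
```

```bash
python3 pots.py | grep -v top
```

```text
tcp [ 0.5778 -0.267   0.2845] yaw x 89.26 12.3 [ 0.61  0.57 -0.37  1.73  0.26  0.89  0.11]
wrist [493.   7.] 554 mean [ 0.7522 -0.1291  0.0357] circ 0.7531 -0.1278 0.0167 [122 126 118]
wrist [135.  37.] 2161 mean [ 0.4981 -0.1462  0.0416] circ 0.4968 -0.1456 0.0173 [ 99 106 108]
wrist [209.  59.] 99 mean [ 0.549  -0.1606  0.0407] circ 0.5474 -0.1581 0.0057 [64 65 67]
wrist [417. 157.] 1119 mean [ 0.7098 -0.235   0.0414] circ 0.7286 -0.2412 0.0316 [69 77 78]
wrist [261. 224.] 1184 mean [ 0.5848 -0.2912  0.038 ] circ 0.5847 -0.2925 0.0171 [176 190 193]
wrist [216. 282.] 25 mean [ 0.5423 -0.3507  0.0313] circ 0.5416 -0.3511 0.0062 [77 84 84]
wrist [216. 314.] 49 mean [ 0.5414 -0.3809  0.0383] circ 0.5414 -0.38 0.0095 [168 181 184]
wrist [287. 323.] 672 mean [ 0.6083 -0.3924  0.0383] circ 0.6088 -0.3906 0.0171 [ 69 126  56]
wrist [240. 345.] 134 mean [ 0.5626 -0.4217  0.0336] circ 0.5621 -0.4261 0.0134 [23 50 18]
wrist [176. 348.] 58 mean [ 0.4984 -0.4231  0.0352] circ 0.4957 -0.4251 0.0071 [33 69 25]
```

>>> jog_arm([
  [[-0.0255, 0.007, 0, 0, 0.06], [0, 0, 0, 0, 0.06], [0, 0, 0.0239, 0, 0.06], [0, 0, 0.0239, 0, 0.06], [0, 0, 0.0239, 0, 0.06], [0, 0, 0.0239, 0, 0.06], [0, 0, 0, 0, 0], [0, 0, 0, 0, 0], [0, 0, 0, 0, 0], [0, 0, 0, 0, 0]],
])

```text
clock: 13.4
tcp_pos: [0.5846, -0.2911, 0.1898]
orientation: [0.712, 0.703, 0.001, 0.001]
ft_force: [-0.1, 0.6, 4.3]
grip_width: 0.0336
grip_force: 30.0
```

>>> jog_arm([
  [[0, 0, 0, 0, 0], [0, 0, 0, 0, 0], [0, 0, 0, 0, 0], [0, 0, -0.024, 0, 0], [0, 0, -0.024, 0, 0], [0, 0, -0.024, 0, 0], [0, 0, -0.024, 0, 0], [0, 0, 0, 0, 0], [0, 0, 0, 0, 0], [0, 0, 0, 0, 0]],
])

```text
clock: 14.4
tcp_pos: [0.5834, -0.291, 0.2828]
orientation: [0.712, 0.703, -0.0, -0.001]
ft_force: [-0.3, 0.6, -0.4]
grip_width: 0.0339
grip_force: 30.0
```

>>> jog_arm([
  [[0.038, 0.0025, 0, 0, 0], [0.038, 0.0025, 0, 0, 0], [0.038, 0.0025, 0, 0, 0], [0.038, 0.0025, 0, 0, 0], [0.038, 0.0025, 0, 0, 0], [0, 0, 0, 0, 0], [0, 0, 0.0226, 0, 0], [0, 0, 0.0226, 0, 0], [0, 0, 0.0226, 0, 0], [0, 0, 0.0226, 0, 0]],
])

```text
clock: 15.4
tcp_pos: [0.5982, -0.102, 0.1917]
orientation: [0.712, 0.702, -0.001, -0.001]
ft_force: [-9.4, 0.0, 38.2]
grip_width: 0.0335
grip_force: 30.0
```

>>> jog_arm([
  [[0, 0, 0, 0, 0.046], [0, 0, 0, 0, 0.046], [0, 0, 0, 0, 0.046], [0, 0, 0, 0, 0.046], [0, 0, -0.045, 0, 0.046], [0, 0, -0.045, 0, 0.046], [-0.045, -0.01, 0, 0, 0.06], [-0.045, -0.01, 0, 0, 0.06], [-0.045, -0.01, 0, 0, 0.06], [-0.045, -0.01, 0, 0, 0.06]],
])

```text
clock: 16.4
tcp_pos: [0.5561, -0.2825, 0.2848]
orientation: [0.711, 0.703, 0.0, 0.001]
ft_force: [0.0, -0.5, 0.3]
grip_width: 0.0594
grip_force: 0.0
```

```bash
python3 pots.py | grep -v top
```

```text
tcp [ 0.5561 -0.2825  0.2848] yaw x 89.3 16.4 [ 0.65  0.55 -0.38  1.76  0.26  0.87  0.14]
wrist [174.  14.] 1408 mean [ 0.4979 -0.1524  0.0413] circ 0.4966 -0.1459 0.017 [ 93 100 102]
wrist [246.  28.] 107 mean [ 0.5474 -0.1621  0.0415] circ 0.5474 -0.1609 0.0042 [49 50 51]
wrist [459. 134.] 1472 mean [ 0.7091 -0.2389  0.0415] circ 0.7282 -0.2425 0.0317 [65 72 73]
wrist [248. 273.] 669 mean [ 0.542  -0.3589  0.0374] circ 0.5419 -0.3663 0.017 [152 164 166]
wrist [318. 314.] 63 mean [ 0.6075 -0.4041  0.0383] circ 0.6069 -0.4038 0.0093 [ 75 123  68]
wrist [195. 335.] 800 mean [ 0.4882 -0.4265  0.0372] circ 0.487 -0.4314 0.0172 [43 90 32]
wrist [271. 337.] 714 mean [ 0.5623 -0.4299  0.0372] circ 0.5627 -0.4359 0.017 [49 96 39]
```

>>> jog_arm([
  [[-0.042, -0.0065, 0, 0, 0.06], [-0.042, -0.0065, 0, 0, 0.06], [0, 0, 0, 0, 0.06], [0, 0, 0.028, 0, 0.06], [0, 0, 0.028, 0, 0.06], [0, 0, 0.025, 0, 0.06], [0, 0, 0.01, 0, 0.06], [0, 0, 0.005, 0, 0.06], [0, 0, 0, 0, 0], [0, 0, 0, 0, 0]],
])

```text
clock: 17.5
tcp_pos: [0.5432, -0.3647, 0.189]
orientation: [0.712, 0.703, 0.0, 0.001]
ft_force: [0.6, 0.1, 0.3]
grip_width: 0.0476
grip_force: 0.0
```

>>> jog_arm([
  [[0, 0, 0, 0, 0], [0, 0, 0, 0, 0], [0, 0, 0, 0, 0], [0, 0, 0, 0, 0], [0, 0, 0, 0, 0], [0, 0, -0.024, 0, 0], [0, 0, -0.024, 0, 0], [0, 0, -0.024, 0, 0], [0, 0, -0.024, 0, 0], [0, 0, 0, 0, 0]],
])

```text
clock: 18.5
tcp_pos: [0.5437, -0.3651, 0.2872]
orientation: [0.712, 0.703, 0.001, 0.003]
ft_force: [0.3, 0.4, -0.9]
grip_width: 0.0339
grip_force: 30.0
```

```bash
python3 pots.py | grep -v wrist
```

```text
tcp [ 0.5437 -0.3651  0.2872] yaw x 89.26 18.5 [ 0.76  0.59 -0.36  1.69  0.26  0.9   0.28]
top [ 55. 153.] 2018 mean [0.712  0.6064 0.0475] circ 0.7172 0.6179 0.1228 [115 122 128]
top [296. 145.] 157 mean [ 0.7541 -0.1009  0.0425] circ 0.7604 -0.1034 0.0301 [83 85 84]
top [338. 158.] 36 mean [ 0.7174 -0.2257  0.0422] circ 0.7265 -0.2348 0.0295 [53 58 61]
top [390. 195.] 37 mean [ 0.612  -0.3812  0.0355] circ 0.6109 -0.3831 0.0128 [38 78 29]
top [296. 198.] 103 mean [ 0.596  -0.1041  0.0405] circ 0.5966 -0.1043 0.0169 [129 136 142]
top [116. 210.] 56 mean [0.5501 0.4215 0.0413] circ 0.5526 0.4353 0.0308 [ 95 101 107]
top [295. 232.] 104 mean [ 0.4967 -0.1012  0.0406] circ 0.4968 -0.1013 0.0166 [ 91  95 100]
top [310. 232.] 106 mean [ 0.4973 -0.1454  0.0404] circ 0.4978 -0.1464 0.017 [80 84 89]
top [ 80. 248.] 130 mean [0.4377 0.5206 0.0409] circ 0.4365 0.5204 0.0583 [42 63 87]
top [407. 236.] 48 mean [ 0.491  -0.4296  0.0365] circ 0.4912 -0.4301 0.0143 [39 78 29]
top [ 69. 362.] 31 mean [0.1182 0.5298 0.0411] circ 0.1143 0.5349 0.0111 [84 75 73]
top [ 85. 361.] 34 mean [0.1225 0.4849 0.0407] circ 0.1194 0.4889 0.0113 [84 71 67]
top [ 53. 363.] 29 mean [0.1148 0.5746 0.0405] circ 0.1118 0.578 0.0103 [82 73 70]
top [ 37. 364.] 34 mean [0.1107 0.6201 0.0415] circ 0.1089 0.622 0.0105 [79 70 67]
top [ 69. 382.] 17 mean [0.0632 0.5278 0.0399] circ 0.061 0.5289 0.009 [74 63 60]
top [ 85. 381.] 23 mean [0.0665 0.4817 0.0404] circ 0.0642 0.483 0.0083 [78 67 65]
top [257. 382.] 44 mean [0.0706 0.0001 0.0348] circ 0.0684 0.0042 0.0271 [45 50 55]
```

>>> jog_arm([
  [[0.0365, 0.0086, 0, 0, 0], [0.0365, 0.0086, 0, 0, 0], [0.0365, 0.0086, 0, 0, 0], [0.0365, 0.0086, 0, 0, 0], [0.0365, 0.0086, 0, 0, 0], [0.0365, 0.0086, 0, 0, 0], [0, 0, 0, 0, 0], [0, 0, 0.024, 0, 0], [0, 0, 0.024, 0, 0], [0, 0, 0.022, 0, 0]],
])

```text
clock: 19.6
tcp_pos: [0.5961, -0.1467, 0.2114]
orientation: [0.712, 0.703, -0.001, -0.001]
ft_force: [-0.8, 3.9, 3.6]
grip_width: 0.0335
grip_force: 30.0
```

>>> jog_arm([
  [[0, 0, 0.012, 0, 0], [0, 0, 0.005, 0, 0], [0, 0, 0.003, 0, 0], [0, 0, 0, 0, 0.046], [0, 0, 0, 0, 0.046], [0, 0, 0, 0, 0.046], [0, 0, 0, 0, 0.046], [0, 0, -0.03, 0, 0.046], [0, 0, -0.04, 0, 0.046], [0, 0, -0.04, 0, 0.046]],
])

```text
clock: 20.6
tcp_pos: [0.5967, -0.1463, 0.3048]
orientation: [0.711, 0.703, -0.0, -0.0]
ft_force: [0.4, 0.3, 0.2]
grip_width: 0.0461
grip_force: 0.0
```

>>> jog_arm([
  [[0.0026, -0.01, -0.01, 0, 0.06], [0.0026, -0.01, -0.01, 0, 0.06], [0.0026, -0.01, -0.01, 0, 0.06], [0.0026, -0.01, -0.01, 0, 0.06], [0.0026, -0.01, -0.01, 0, 0.06], [0.0026, 0, 0, 0, 0.06], [0.0026, 0, 0, 0, 0.06], [0.0026, 0, 0, 0, 0.06], [0, 0, 0, 0, 0.06], [0, 0, 0, 0, 0.06]],
])

```text
clock: 21.6
tcp_pos: [0.5474, -0.1247, 0.3532]
orientation: [0.711, 0.703, -0.0, -0.0]
ft_force: [-0.4, -0.3, -0.4]
grip_width: 0.0599
grip_force: 0.0
```

```bash
python3 - <<'E'
from h import *
import pots
im,W=pots.pots('wrist'); cv2.imwrite('pics/w1.png',im)
X,Y,Z=np.moveaxis(W,-1,0)
def fit(name,m):
    P=W[m][:,:2].astype(np.float32); r=cv2.minAreaRect(P*1000); print(name,m.sum(),r,'z',np.median(W[m][:,2]).round(4))
B=(X>.44)&(X<.66)&(Y>-.19)&(Y<-.06)
fit('bar',B&(Z>.056)&(Z<.08)); fit('walls',B&(Z>.015)&(Z<.08))
E
```

```text
tcp [ 0.5474 -0.1247  0.3532] yaw x 89.3 21.6 [ 0.47  0.38 -0.44  1.86  0.2   0.94 -0.08]
wrist [201.  29.] 383 mean [0.4964 0.0254 0.0397] circ 0.4973 0.0296 0.0256 [136 145 142]
wrist [251.   6.] 62 mean [0.5432 0.0468 0.0309] circ 0.5427 0.0479 0.0075 [138 144 143]
wrist [265.   2.] 31 mean [0.556  0.0502 0.0308] circ 0.5572 0.0506 0.0058 [139 145 144]
wrist [235.  11.] 47 mean [0.5282 0.0429 0.0307] circ 0.528 0.0427 0.0069 [110 114 113]
wrist [448. 159.] 1491 mean [ 0.7443 -0.0981  0.0419] circ 0.7589 -0.1026 0.0307 [107 111 105]
wrist [258. 146.] 23 mean [ 0.5478 -0.0824  0.0411] circ 0.5477 -0.0824 0.0038 [53 54 55]
wrist [208. 164.] 841 mean [ 0.4965 -0.1002  0.042 ] circ 0.4959 -0.101 0.017 [183 198 201]
wrist [303. 165.] 836 mean [ 0.5951 -0.103   0.0421] circ 0.5958 -0.1039 0.017 [183 197 200]
wrist [211. 204.] 776 mean [ 0.4972 -0.1441  0.0418] circ 0.4964 -0.1456 0.0171 [180 194 197]
wrist [302. 205.] 776 mean [ 0.5948 -0.1467  0.0418] circ 0.5954 -0.1484 0.0171 [181 196 198]
bar 782 ((547.130126953125, -121.87138366699219), (79.31553649902344, 9.074037551879883), 89.49675750732422) z 0.0662
walls 6867 ((547.5400390625, -122.63304138183594), (94.7705078125, 200.7146759033203), 89.81100463867188) z 0.0415
```

View pics/w1.png

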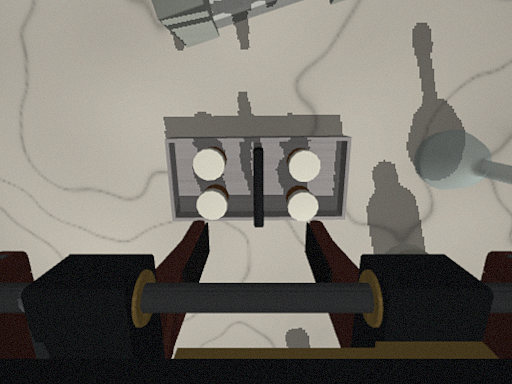

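The picture shows all four pots upright in the tray at (208,164), (303,165), (211,204) and (302,205), with the handle bar between them. Next I'll look closely at the drawer and latch before lifting.

>>> jog_arm([
  [[0.04, -0.003, -0.01, 0, 0.06], [0.04, -0.003, -0.01, 0, 0.06], [0.04, -0.003, -0.01, 0, 0.06], [0.04, -0.003, -0.01, 0, 0.06], [0.04, -0.003, -0.01, 0, 0.06], [0.04, -0.003, -0.01, 0, 0.06], [0.04, -0.003, -0.01, 0, 0.06], [0, 0, 0, 0, 0.06], [0, 0, 0, 0, 0.06], [0, 0, 0, 0, 0.06]],
])

```text
clock: 22.65
tcp_pos: [0.53, 0.154, 0.423]
orientation: [0.712, 0.702, -0.001, 0.0]
ft_force: [-0.0, -1.0, -0.3]
grip_width: 0.06
grip_force: 0.0
```

```bash
cat > cab.py <<'E'
from h import *
a=np.radians(15.76); ex=np.array([np.cos(a),np.sin(a)]); ey=np.array([-ex[1],ex[0]])
if __name__=='__main__':
    print(pose()[:3,3].round(4))
    im,d,K,E=shot('wrist'); cv2.imwrite('pics/w2.png',im); W=cloud(d,K,E); np.savez('pics/w2.npz',W=W,im=im)
    X,Y,Z=np.moveaxis(W,-1,0); s=X*ex[0]+Y*ex[1]; t=X*ey[0]+Y*ey[1]
    def fit(name,m):
        P=W[m][:,:2].astype(np.float32); r=cv2.minAreaRect(P*1000); c=np.array(r[0])/1000; print(name,m.sum(),np.round(r[1],1),round(r[2],2),'s,t',(c@ex).round(4),(c@ey).round(4),'srange',np.nanpercentile(s[m],[1,99]).round(4),'trange',np.nanpercentile(t[m],[1,99]).round(4),'z',np.median(Z[m]).round(4))
    C=(t>-.14)&(t<.15)
    fit('front',C&(Z>.09)&(Z<.102)&(s<.53)); fit('keeper',C&(Z>.1035)&(s<.53)); fit('roof',C&(Z>.085)&(Z<.1)&(s>.59)); fit('latch',C&(Z>.115)&(s>.55))
    # cross-section along s at several t
    for t0 in (-.08,-.04,.05,.09):
        m=(abs(t-t0)<.008)&(s>.48)&(s<.64); b=np.round(s[m]/.004).astype(int)
        print(t0,[(round(k*.004,3),int(1000*np.median(Z[m][b==k]))) for k in np.unique(b)])
    for s0 in (.53,.57):
        m=(abs(s-s0)<.008)&C; b=np.round(t[m]/.004).astype(int)
        print(s0,[(round(k*.004,3),int(1000*np.median(Z[m][b==k]))) for k in np.unique(b) if abs(k)>22])
E
python3 cab.py
```

```text
[0.53  0.154 0.423]
front 6075 [ 36.7 238.6] 15.77 s,t 0.4795 0.0076 srange [0.4621 0.4975] trange [-0.1034  0.125 ] z 0.0983
keeper 21395 [49.3 63.2] 9.95 s,t 0.5042 0.0249 srange [0.482  0.5298] trange [0.0049 0.0557] z 0.3425
roof 31314 [156.6 244.2] 15.81 s,t 0.6877 0.007 srange [0.611  0.7634] trange [-0.1106  0.1269] z 0.0944
latch 32750 [132.6  49.3] 13.15 s,t 0.6151 0.0072 srange [0.5512 0.6755] trange [-0.0116  0.0323] z 0.3439
-0.08 [(np.float64(0.48), 98), (np.float64(0.484), 98), (np.float64(0.488), 98), (np.float64(0.492), 98), (np.float64(0.496), 69), (np.float64(0.5), 10), (np.float64(0.504), 10), (np.float64(0.508), 10), (np.float64(0.512), 10), (np.float64(0.516), 10), (np.float64(0.52), 10), (np.float64(0.524), 10), (np.float64(0.528), 10), (np.float64(0.532), 10), (np.float64(0.536), 10), (np.float64(0.54), 10), (np.float64(0.544), 10), (np.float64(0.548), 10), (np.float64(0.552), 10), (np.float64(0.556), 10), (np.float64(0.56), 10), (np.float64(0.564), 10), (np.float64(0.568), 10), (np.float64(0.572), 10), (np.float64(0.576), 10), (np.float64(0.58), 10), (np.float
[... 3970 characters left out ...]
.136), 0), (np.float64(0.14), 0), (np.float64(0.144), 0), (np.float64(0.148), 0)]
0.57 [(np.float64(-0.14), 0), (np.float64(-0.136), 0), (np.float64(-0.132), 0), (np.float64(-0.128), 0), (np.float64(-0.124), 0), (np.float64(-0.12), 0), (np.float64(-0.104), 30), (np.float64(-0.1), 20), (np.float64(-0.096), 10), (np.float64(-0.092), 10), (np.float64(0.092), 10), (np.float64(0.096), 10), (np.float64(0.1), 10), (np.float64(0.104), 10), (np.float64(0.108), 10), (np.float64(0.112), 10), (np.float64(0.116), 30), (np.float64(0.12), 0), (np.float64(0.124), 0), (np.float64(0.128), 0), (np.float64(0.132), 0), (np.float64(0.136), 0), (np.float64(0.14), 0), (np.float64(0.144), 0), (np.float64(0.148), 0)]
```

View pics/w2.png

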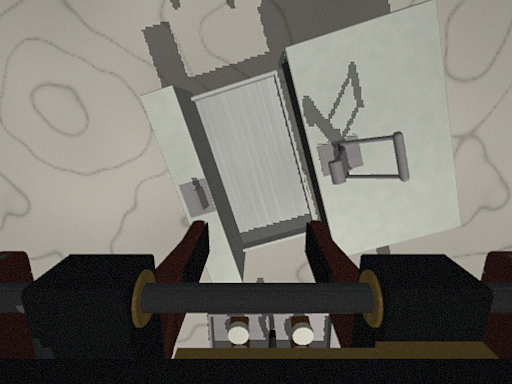

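The picture shows the drawer floor (about 255,160), the keeper on the front at (195,195), and the lever upright with its loop thrown back (340,160)–(403,158). Drawer centre comes out at about (0.529,0.157), yaw 15.8°. Now I'll fetch the tray.

>>> jog_arm([
  [[-0.0394, 0.003, 0.01, 0, 0.03], [-0.0394, 0.003, 0.01, 0, 0.03], [-0.0394, 0.003, 0.01, 0, 0.03], [-0.0394, 0.003, 0.01, 0, 0.03], [-0.0394, 0.003, 0.01, 0, 0.03], [-0.0394, 0.003, 0.01, 0, 0.03], [-0.0394, 0.003, 0.01, 0, 0.03], [0, 0, 0, 0, 0.03], [0, 0, 0, 0, 0.03], [0, 0, 0, 0, 0.03]],
])

```text
clock: 23.7
tcp_pos: [0.5471, -0.1202, 0.3537]
orientation: [0.711, 0.703, 0.0, -0.0]
ft_force: [0.4, 0.7, 1.0]
grip_width: 0.0294
grip_force: 0.0
```

```bash
python3 -c "
from h import *
print(pose()[:3,3].round(4), readout.get_obs()['grip_width'])
import pots"
```

```text
[ 0.5471 -0.1202  0.3537] 0.02941648247658874
tcp [ 0.5471 -0.1202  0.3537] yaw x 89.29 23.7 [ 0.46  0.38 -0.44  1.86  0.2   0.94 -0.09]
```

>>> jog_arm([
  [[-0.002, 0, 0.03, 0, 0.03], [0, 0, 0.03, 0, 0.03], [0, 0, 0.03, 0, 0.03], [0, 0, 0.022, 0, 0.03], [0, 0, 0.012, 0, 0.03], [0, 0, 0.006, 0, 0.03], [0, 0, 0, 0, 0.03], [0, 0, 0, 0, 0], [0, 0, 0, 0, 0], [0, 0, 0, 0, 0]],
])

```text
clock: 24.7
tcp_pos: [0.5477, -0.1227, 0.2246]
orientation: [0.712, 0.703, 0.001, 0.001]
ft_force: [-0.4, -0.2, 3.9]
grip_width: 0.0095
grip_force: 30.3
```

>>> jog_arm([
  [[0, 0, 0, 0, 0], [0, 0, 0, 0, 0], [0, 0, 0, 0, 0], [0, 0, -0.003, 0, 0], [0, 0, -0.006, 0, 0], [0, 0, -0.01, 0, 0], [0, 0, -0.01, 0, 0], [0, 0, -0.01, 0, 0], [0, 0, 0, 0, 0], [0, 0, 0, 0, 0]],
])

```text
clock: 25.7
tcp_pos: [0.5473, -0.1227, 0.2631]
orientation: [0.712, 0.703, 0.0, 0.0]
ft_force: [-0.8, 1.2, -4.7]
grip_width: 0.0096
grip_force: 30.0
```

```bash
python3 -c "
from h import *
print(pose()[:3,3].round(4), readout.get_obs()['ft_force'])
im,d,K,E=shot('side'); cv2.imwrite('pics/s1.png',cv2.resize(im[160:340,160:420],(780,540)))"
```

```text
[ 0.5473 -0.1227  0.2631] [-0.7987339   1.20266622 -4.67298946]
```

View pics/s1.png

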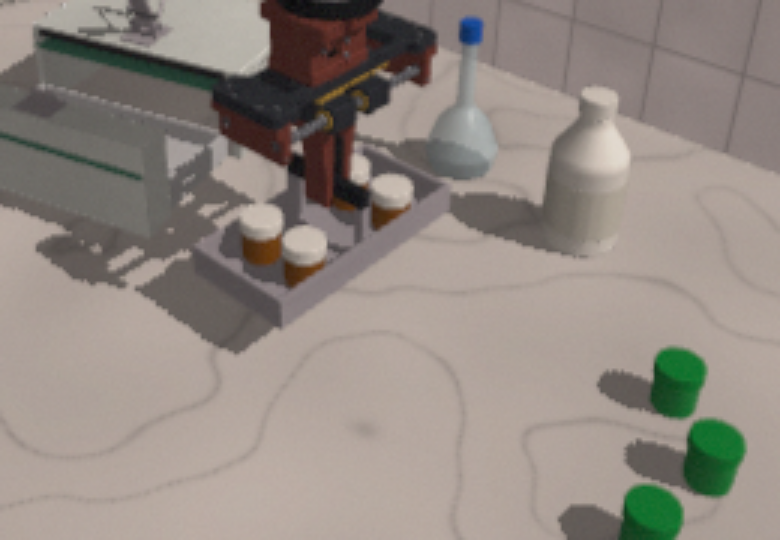

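The side view shows the tray held level with all four pots standing in it. Now I'll raise it while turning to the drawer's yaw.

>>> jog_arm([
  [[0, 0, -0.01, 4, 0], [0, 0, -0.01, 8, 0], [0, 0, -0.01, 8, 0], [0, 0, -0.01, 8, 0], [0, 0, -0.01, 8.5, 0], [0, 0, -0.01, 8.5, 0], [0, 0, -0.01, 8.5, 0], [0, 0, -0.01, 8, 0], [0, 0, -0.01, 8, 0], [0, 0, -0.005, 4, 0]],
])

```text
clock: 26.75
tcp_pos: [0.5472, -0.1224, 0.3579]
orientation: [0.991, 0.135, -0.0, 0.0]
ft_force: [0.2, 0.1, -5.8]
grip_width: 0.0095
grip_force: 30.0
```

```bash
cat > st.py <<'E'
from h import *; from cab import ex,ey
T=pose(); o=readout.get_obs(); p=T[:3,3]; print('s,t,z',(p[:2]@ex).round(4),(p[:2]@ey).round(4),p[2].round(4),'yaw',np.degrees(np.arctan2(T[1,0],T[0,0])).round(2),'tilt',np.degrees(np.arccos(-T[2,2])).round(2),o['clock'],o['grip_width'],o['ft_force'].round(1),o['joint_pos'].round(2))
E
python3 st.py
```

```text
s,t,z 0.4934 -0.2665 0.3579 yaw 15.52 tilt 0.01 26.75 0.009488661648661769 [ 0.2  0.1 -5.8] [ 0.23  0.35 -0.15  1.87  0.06  0.93 -1.25]
```

>>> jog_arm([
  [[0.0058, -0.015, 0, 0, 0], [0.0058, -0.028, 0, 0, 0], [0.0058, -0.03, 0, 0, 0], [0.0058, -0.031, 0, 0, 0], [0.0058, -0.031, 0, 0, 0], [0.0058, -0.031, 0, 0, 0], [0.0058, -0.031, 0, 0, 0], [0.0058, -0.031, 0, 0, 0], [0.0058, -0.028, 0, 0, 0], [0.0058, -0.0175, 0, 0, 0]],
])

```text
clock: 27.75
tcp_pos: [0.5276, 0.159, 0.3571]
orientation: [0.99, 0.139, -0.001, -0.0]
ft_force: [-0.2, -0.8, -5.4]
grip_width: 0.0101
grip_force: 30.0
```

>>> jog_arm([
  [[0, 0, 0.008, 0, 0], [0, 0, 0.015, 0, 0], [0, 0, 0.015, 0, 0], [0, 0, 0.01, 0, 0], [0, 0, 0.005, 0, 0], [0, 0, 0, 0, 0], [0, 0, 0, 0, 0], [0, 0, 0, 0, 0], [0, 0, 0, 0, 0], [0, 0, 0, 0, 0]],
])

```text
clock: 28.75
tcp_pos: [0.5288, 0.1563, 0.3051]
orientation: [0.991, 0.137, 0.0, -0.0]
ft_force: [0.2, -1.1, -4.4]
grip_width: 0.0097
grip_force: 30.0
```

```bash
python3 st.py; python3 - <<'E'
from h import *; from cab import ex,ey
for n in ['top','wrist']:
    im,d,K,E=shot(n); cv2.imwrite(f'pics/{n}3.png',im); W=cloud(d,K,E); X,Y,Z=np.moveaxis(W,-1,0); s=X*ex[0]+Y*ex[1]; t=X*ey[0]+Y*ey[1]
    m=(Z>.085)&(Z<.14)&(s>.5)&(s<.605)&(abs(t-.007)<.115)
    print(n,m.sum(),np.nanpercentile(s[m],[1,99]).round(4),np.nanpercentile(t[m],[1,99]).round(4))
a=cv2.imread('pics/top3.png')[150:280,150:290]; b=cv2.imread('pics/wrist3.png')
cv2.imwrite('pics/v5.png',np.hstack([cv2.resize(a,(388,360)),cv2.resize(b,(400,360))]))
E
```

```text
s,t,z 0.5513 0.0068 0.3051 yaw 15.77 tilt 0.04 28.75 0.009732408903388737 [ 0.2 -1.1 -4.4] [-0.2   0.41 -0.25  1.93  0.14  0.82 -1.82]
top 304 [0.5048 0.5984] [-0.0938 -0.0167]
wrist 20462 [0.5083 0.5983] [-0.0914  0.1064]
```

View pics/v5.png

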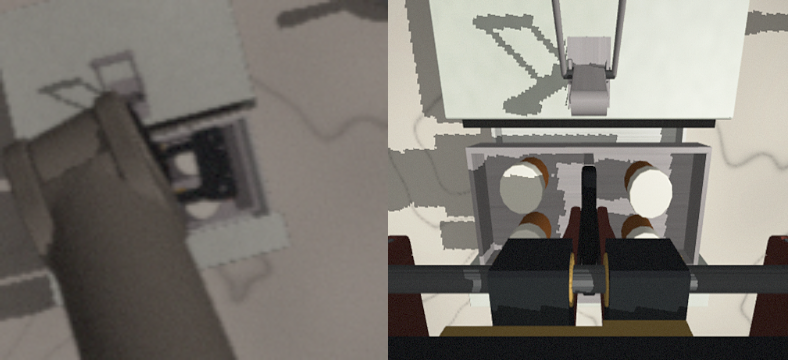

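The wrist view shows the tray held over the drawer with its wall edges inside the drawer's walls and all four pots in it. Measured centre is s=0.5517, t=0.0075 against 0.552, 0.007, so I'll lower it.

>>> jog_arm([
  [[0, 0, 0.012, 0, 0], [0, 0, 0.014, 0, 0], [0, 0, 0.014, 0, 0], [0, 0, 0.012, 0, 0], [0, 0, 0.008, 0, 0], [0, 0, 0.004, 0, 0], [0, 0, 0.003, 0, 0], [0, 0, 0.002, 0, 0], [0, 0, 0.001, 0, 0], [0, 0, 0, 0, 0]],
])

```text
clock: 29.85
tcp_pos: [0.5288, 0.1563, 0.2349]
orientation: [0.991, 0.137, 0.0, -0.0]
ft_force: [-0.0, -0.3, -3.8]
grip_width: 0.0096
grip_force: 30.0
```

```bash
python3 st.py
```

```text
s,t,z 0.5514 0.0069 0.2349 yaw 15.78 tilt 0.03 29.85 0.009560317898276384 [-0.  -0.3 -3.8] [-0.22  0.51 -0.23  1.97  0.18  0.68 -1.86]
```

>>> jog_arm([
  [[0, 0, 0.001, 0, 0], [0, 0, 0.001, 0, 0], [0, 0, 0.0005, 0, 0], [0, 0, 0, 0, 0], [0, 0, 0, 0, 0.03], [0, 0, 0, 0, 0.03], [0, 0, 0, 0, 0.03], [0, 0, 0, 0, 0.03], [0, 0, 0, 0, 0.03], [0, 0, 0, 0, 0.03]],
])

```text
clock: 30.85
tcp_pos: [0.5286, 0.1563, 0.232]
orientation: [0.991, 0.137, -0.0, 0.0]
ft_force: [-0.2, -0.1, -1.2]
grip_width: 0.0299
grip_force: 0.0
```

>>> jog_arm([
  [[0, 0, -0.01, 0, 0.03], [0, 0, -0.03, 0, 0.03], [0, 0, -0.04, 0, 0.03], [0, 0, -0.04, 0, 0.03], [0, 0, -0.04, 0, 0.0], [-0.04, 0, -0.03, 0, 0], [-0.04, 0, 0, 0, 0], [-0.02, 0, 0, 0, 0], [0, 0, 0, 0, 0], [0, 0, 0, 0, 0]],
])

```text
clock: 31.85
tcp_pos: [0.4327, 0.1292, 0.423]
orientation: [0.991, 0.137, 0.001, -0.0]
ft_force: [0.5, 0.6, 0.4]
grip_width: 0.0003
grip_force: 0.0
```

```bash
python3 st.py; python3 - <<'E'
from h import *; from cab import ex,ey
im,d,K,E=shot('wrist'); cv2.imwrite('pics/w4.png',im); W=cloud(d,K,E); np.savez('pics/w4.npz',W=W); X,Y,Z=np.moveaxis(W,-1,0); s=X*ex[0]+Y*ex[1]; t=X*ey[0]+Y*ey[1]
def q(n,m): print(n,m.sum(),'s',np.nanpercentile(s[m],[1,50,99]).round(4),'t',np.nanpercentile(t[m],[1,50,99]).round(4),'z',np.nanpercentile(Z[m],[1,50,99]).round(4))
D=(abs(t-.007)<.115)
q('bar',D&(Z>.066)&(Z<.085)&(s>.505)&(s<.6)); q('rim',D&(Z>.033)&(Z<.04)&(s>.5)&(s<.602)); q('caps',D&(Z>.045)&(Z<.06)&(s>.505)&(s<.6))
q('latch>.125',D&(Z>.125)&(s>.59)); q('front',D&(Z>.09)&(Z<.102)&(s<.53)); q('keeper',D&(Z>.105)&(Z<.12)&(s<.53)&(abs(t-.007)<.03))
m=D&(Z>.1)&(s>.6)&(s<.75); b=np.round(Z[m]/.006).astype(int)
for k in np.unique(b): r=b==k; print(round(k*.006,3),r.sum(),'s',np.percentile(s[m][r],[2,50,98]).round(4),'t',np.percentile(t[m][r],[2,50,98]).round(4))
E
```

```text
s,t,z 0.4515 0.0068 0.423 yaw 15.78 tilt 0.11 31.85 0.00025927823668084554 [0.5 0.6 0.4] [-0.15  0.1  -0.29  2.03  0.04  1.02 -1.76]
bar 730 s [0.5144 0.5565 0.5916] t [0.0025 0.008  0.0125] z [0.0736 0.0761 0.078 ]
rim 1702 s [0.507  0.5663 0.5994] t [-0.0923  0.0069  0.1073] z [0.0335 0.0363 0.0382]
caps 2757 s [0.5137 0.559  0.5881] t [-0.0549  0.0433  0.0746] z [0.0479 0.0523 0.0542]
latch>.125 0 s nan t nan z nan
front 7031 s [0.4638 0.4816 0.4993] t [-0.1058  0.0069  0.1197] z [0.0945 0.0984 0.1004]
keeper 164 s [0.4852 0.4885 0.4909] t [-0.0044  0.008   0.0194] z [0.1052 0.1105 0.1127]
  return np.nanmean(a, axis, out=out, keepdims=keepdims)
```

View pics/w4.png

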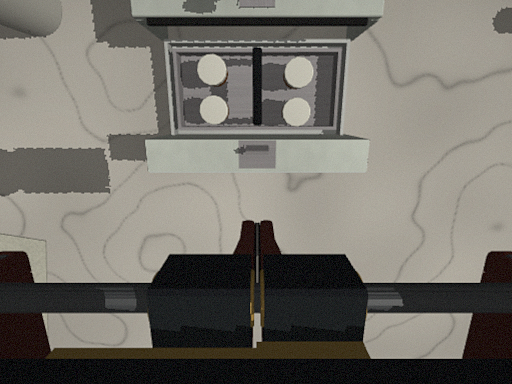

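The tray is flat in the drawer with all four pots inside it: caps at (212,69), (299,72), (213,110) and (297,111). Next I'll lower the closed fingers in front of the drawer and check the latch pose from the earlier cloud.

>>> jog_arm([
  [[-0.013, 0, 0, 0, 0], [0, 0, 0.045, 0, 0], [0, 0, 0.045, 0, 0], [0, 0, 0.045, 0, 0], [0, 0, 0.035, 0, 0], [0, 0, 0.016, 0, 0], [0, 0, 0, 0, 0], [0, 0, 0, 0, 0], [0, 0, 0, 0, 0], [0, 0, 0, 0, 0]],
])

```text
clock: 32.9
tcp_pos: [0.4204, 0.1257, 0.2373]
orientation: [0.991, 0.137, 0.001, -0.0]
ft_force: [0.2, -0.1, -0.1]
grip_width: 0.0004
grip_force: 0.0
```

```bash
python3 st.py; python3 - <<'E'
from h import *; from cab import ex,ey
W=np.load('pics/w2.npz')['W']; X,Y,Z=np.moveaxis(W,-1,0); s=X*ex[0]+Y*ex[1]; t=X*ey[0]+Y*ey[1]
m=(abs(t-.007)<.04)&(Z>.097)&(s>.6)&(s<.75)&(Z<.22); b=np.round(Z[m]/.006).astype(int)
for k in np.unique(b): r=b==k; print(round(k*.006,3),r.sum(),'s',np.percentile(s[m][r],[2,50,98]).round(4),'t',np.percentile(t[m][r],[2,50,98]).round(4))
E
```

```text
s,t,z 0.4388 0.0068 0.2373 yaw 15.76 tilt 0.14 32.9 0.0003506495212016952 [ 0.2 -0.1 -0.1] [-0.21  0.37 -0.26  2.23  0.18  0.56 -1.9 ]
0.096 190 s [0.6243 0.6409 0.6667] t [-0.0085  0.0086  0.0238]
0.102 10 s [0.631  0.6411 0.6497] t [-0.0015  0.0217  0.0233]
0.108 28 s [0.6396 0.6422 0.6512] t [-0.0076  0.0153  0.0216]
0.114 18 s [0.6464 0.6475 0.6498] t [-0.0056  0.0092  0.0194]
0.12 85 s [0.64   0.6431 0.6464] t [-0.0115  0.0173  0.0262]
0.126 83 s [0.6408 0.6443 0.6487] t [-0.0117  0.0096  0.0264]
0.132 82 s [0.6382 0.649  0.6531] t [-0.0113  0.0113  0.0263]
0.138 92 s [0.6351 0.6534 0.6575] t [-0.0113  0.0128  0.0264]
0.144 89 s [0.6326 0.6585 0.6627] t [-0.0116  0.0138  0.0263]
0.15 85 s [0.6229 0.6635 0.6672] t [-0.0115  0.018   0.0264]
0.156 206 s [0.6199 0.6293 0.671 ] t [-0.0112  0.0101  0.0264]
0.162 260 s [0.6221 0.627  0.6744] t [-0.0107  0.007   0.026 ]
0.168 510 s [0.6736 0.6763 0.6807] t [-0.0124  0.0085  0.028 ]
0.174 6 s [0.6752 0.6773 0.6783] t [-0.0027  0.0129  0.0234]
```

>>> jog_arm([
  [[0.006, 0, 0, 0, 0], [0.006, 0, 0, 0, 0], [0.008, 0, 0, 0, 0], [0.01, 0, 0, 0, 0], [0.012, 0, 0, 0, 0], [0.014, 0, 0, 0, 0], [0.014, 0, 0, 0, 0], [0.014, 0, 0, 0, 0], [0.013, 0, 0, 0, 0], [0.013, 0, 0, 0, 0]],
])

```text
clock: 33.9
tcp_pos: [0.5268, 0.1557, 0.236]
orientation: [0.991, 0.137, -0.0, 0.0]
ft_force: [-3.5, -0.5, 3.6]
grip_width: 0.0004
grip_force: 1.8
```

```bash
python3 st.py
```

```text
s,t,z 0.5493 0.0067 0.236 yaw 15.77 tilt 0.03 33.9 0.0003504631477107504 [-3.5 -0.5  3.6] [-0.21  0.51 -0.24  1.98  0.18  0.68 -1.86]
```

>>> jog_arm([
  [[0.003, 0, 0, 0, 0], [0.003, 0, 0, 0, 0], [0.003, 0, 0, 0, 0], [0.002, 0, 0, 0, 0], [0.002, 0, 0, 0, 0], [0.001, 0, 0, 0, 0], [0.001, 0, 0, 0, 0], [0, 0, 0, 0, 0], [0, 0, 0, 0, 0], [0, 0, 0, 0, 0]],
])

```text
clock: 34.9
tcp_pos: [0.5402, 0.1596, 0.2362]
orientation: [0.991, 0.137, 0.0, 0.0]
ft_force: [-1.8, -0.5, -0.8]
grip_width: 0.0002
grip_force: 0.8
```

```bash
python3 st.py
```

```text
s,t,z 0.5632 0.0068 0.2362 yaw 15.78 tilt 0.01 34.9 0.00024425792963998435 [-1.8 -0.5 -0.8] [-0.21  0.52 -0.24  1.94  0.19  0.7  -1.86]
```

Still light force; continue in small steps.

>>> jog_arm([
  [[0.001, 0, 0, 0, 0], [0.001, 0, 0, 0, 0], [0.001, 0, 0, 0, 0], [0.001, 0, 0, 0, 0], [0.001, 0, 0, 0, 0], [0.001, 0, 0, 0, 0], [0, 0, 0, 0, 0], [0, 0, 0, 0, 0], [0, 0, 0, 0, 0], [0, 0, 0, 0, 0]],
])

```text
clock: 35.9
tcp_pos: [0.5445, 0.1608, 0.236]
orientation: [0.991, 0.137, -0.002, 0.001]
ft_force: [-8.6, -2.6, 6.6]
grip_width: 0.0005
grip_force: 4.8
```

```bash
python3 st.py
```

```text
s,t,z 0.5677 0.0069 0.236 yaw 15.79 tilt 0.27 35.9 0.00045550039075758564 [-8.6 -2.6  6.6] [-0.21  0.53 -0.24  1.93  0.18  0.71 -1.86]
```

>>> jog_arm([
  [[-0.008, 0, 0, 0, 0], [-0.015, 0, 0, 0, 0], [-0.03, 0, 0, 0, 0], [0, 0, -0.04, 0, 0], [0, 0, -0.04, 0, 0], [0, 0, -0.04, 0, 0], [0, 0, -0.045, 0, 0], [0, 0, 0, 0, 0], [0, 0, 0, 0, 0], [0, 0, 0, 0, 0]],
])

```text
clock: 36.9
tcp_pos: [0.4947, 0.1465, 0.4003]
orientation: [0.991, 0.137, -0.0, 0.0]
ft_force: [0.2, 0.6, 0.8]
grip_width: 0.0002
grip_force: 0.0
```

```bash
python3 st.py; cat > latch.py <<'E'
from h import *; from cab import ex,ey
import sys
im,d,K,E=shot('wrist'); cv2.imwrite(f'pics/{sys.argv[1]}.png',im); W=cloud(d,K,E); X,Y,Z=np.moveaxis(W,-1,0); s=X*ex[0]+Y*ex[1]; t=X*ey[0]+Y*ey[1]
m=(abs(t-.007)<.1)&(Z>.09)&(Z<.1)&(s<.62); print('front top s',np.nanpercentile(s[m],[.5,50,99.5]).round(4))
m=(abs(t-.007)<.035)&(Z>.1005)&(s>.5)&(s<.75)&(Z<.2); b=np.round(Z[m]/.006).astype(int)
for k in np.unique(b): r=b==k; print(round(k*.006,3),r.sum(),'s',np.percentile(s[m][r],[2,20,50,80,98]).round(4),'t',np.percentile(t[m][r],[2,50,98]).round(4))
E
python3 latch.py w5
```

```text
s,t,z 0.5159 0.0066 0.4003 yaw 15.77 tilt 0.05 36.9 0.00022475782249407783 [0.2 0.6 0.8] [-0.16  0.24 -0.29  1.92  0.08  1.   -1.78]
front top s [0.5746 0.5978 0.6197]
0.102 75 s [0.5813 0.5922 0.6022 0.6032 0.6399] t [-0.0101  0.0077  0.0248]
0.108 137 s [0.5957 0.5975 0.6002 0.6417 0.6516] t [-0.007   0.0067  0.0223]
0.114 128 s [0.5957 0.5969 0.5983 0.6474 0.6495] t [-0.0061  0.0076  0.0214]
0.12 167 s [0.6402 0.6414 0.643  0.6449 0.6461] t [-0.0108  0.0076  0.0264]
0.126 127 s [0.6415 0.6429 0.6446 0.6469 0.649 ] t [-0.0117  0.0092  0.0266]
0.132 143 s [0.6388 0.6401 0.6492 0.6516 0.6537] t [-0.0113  0.006   0.0263]
0.138 140 s [0.6362 0.6375 0.654  0.656  0.658 ] t [-0.0115  0.008   0.0266]
0.144 158 s [0.6336 0.6349 0.6583 0.6604 0.6624] t [-0.0117  0.0072  0.0266]
0.15 132 s [0.6333 0.6613 0.6636 0.6652 0.6661] t [-0.0117  0.0117  0.0268]
0.156 195 s [0.6199 0.6204 0.6216 0.63   0.631 ] t [-0.0033  0.0075  0.0178]
0.162 317 s [0.6216 0.6233 0.6258 0.6279 0.6299] t [-0.0025  0.0075  0.0168]
```

View pics/w5.png

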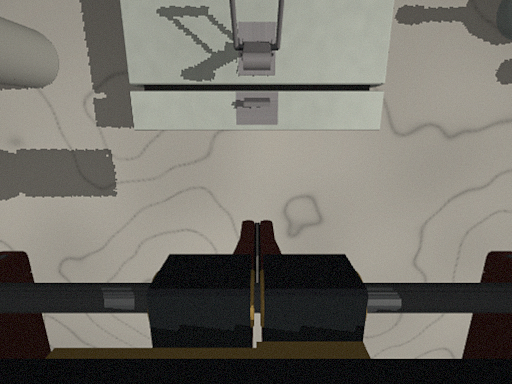

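The drawer is shut: front outer edge at s=0.5747, so about 6 mm out. The lever stands nearly fully back (tip at pixel ~(257,62)) and the keeper is at (257,105). Next I'll go behind the loop bar and push it over the top.

>>> jog_arm([
  [[0.038, 0, 0, 0, 0], [0.038, 0, 0, 0, 0], [0.038, 0, 0, 0, 0], [0.038, 0, 0, 0, 0], [0.037, -0.0005, 0, 0, 0], [0, 0, 0, 0, 0], [0, 0, 0.025, 0, 0], [0, 0, 0.025, 0, 0], [0, 0, 0.018, 0, 0], [0, 0, 0, 0, 0]],
])

```text
clock: 37.95
tcp_pos: [0.6749, 0.1981, 0.3286]
orientation: [0.99, 0.137, -0.004, 0.001]
ft_force: [0.2, -1.0, -0.3]
grip_width: 0.0005
grip_force: 0.0
```

```bash
python3 st.py
```

```text
s,t,z 0.7033 0.0073 0.3286 yaw 15.81 tilt 0.46 37.95 0.000525305881843089 [ 0.2 -1.  -0.3] [-0.21  0.61 -0.24  1.53  0.16  1.03 -1.79]
```

>>> jog_arm([
  [[-0.005, 0, 0, 0, 0], [-0.007, 0, 0, 0, 0], [-0.007, 0, 0, 0, 0], [-0.007, 0, 0, 0, 0], [-0.007, 0, 0, 0, 0], [-0.006, 0, -0.004, 0, 0], [-0.006, 0, -0.004, 0, 0], [-0.006, 0, -0.004, 0, 0], [-0.006, 0, -0.003, 0, 0], [-0.004, 0, 0, 0, 0]],
])

```text
clock: 38.95
tcp_pos: [0.6177, 0.182, 0.3489]
orientation: [0.991, 0.137, 0.0, -0.0]
ft_force: [-0.1, 0.2, 0.1]
grip_width: 0.0006
grip_force: 0.0
```

>>> jog_arm([
  [[0, 0, 0, 0, 0], [0, 0, 0, 0, 0], [0, 0, -0.04, 0, 0], [0, 0, -0.04, 0, 0], [-0.03, 0, 0, 0, 0], [-0.03, 0, 0, 0, 0], [-0.03, 0, 0, 0, 0], [-0.03, 0, 0, 0, 0], [0, 0, 0, 0, 0], [0, 0, 0, 0, 0]],
])

```text
clock: 39.95
tcp_pos: [0.5027, 0.1495, 0.4285]
orientation: [0.991, 0.137, 0.001, 0.0]
ft_force: [0.1, -0.3, 0.1]
grip_width: 0.0004
grip_force: 0.0
```

```bash
python3 st.py;python3 latch.py w6
```

```text
s,t,z 0.5244 0.0073 0.4285 yaw 15.78 tilt 0.06 39.95 0.00036570073850360397 [ 0.1 -0.3  0.1] [-0.16  0.22 -0.29  1.87  0.07  1.06 -1.77]
front top s [0.5738 0.5978 0.6192]
0.102 170 s [0.5798 0.5826 0.5898 0.6018 0.6412] t [-0.0136  0.0074  0.0273]
0.108 511 s [0.5837 0.5868 0.5958 0.6056 0.6499] t [-0.0116  0.0074  0.027 ]
0.114 277 s [0.5964 0.5988 0.6188 0.6284 0.6475] t [-0.0114  0.0064  0.0268]
0.12 235 s [0.6284 0.6354 0.6413 0.6446 0.646 ] t [-0.0116  0.0065  0.0264]
0.126 45 s [0.6416 0.6418 0.6426 0.6432 0.6434] t [-0.0018  0.0084  0.0197]
0.132 49 s [0.639  0.6391 0.6402 0.6405 0.6415] t [-0.0025  0.0075  0.0174]
0.138 50 s [0.6366 0.6367 0.6378 0.638  0.6382] t [-0.0031  0.0075  0.0181]
0.144 52 s [0.6333 0.6342 0.6348 0.6355 0.6357] t [-0.0029  0.0084  0.0179]
0.15 25 s [0.6315 0.633  0.6331 0.6332 0.6336] t [-0.0031  0.0058  0.0173]
0.156 137 s [0.6202 0.6209 0.6225 0.6302 0.6311] t [-0.0033  0.0084  0.0183]
0.162 241 s [0.6216 0.6238 0.626  0.6283 0.63  ] t [-0.0023  0.0075  0.0174]
```

View pics/w6.png

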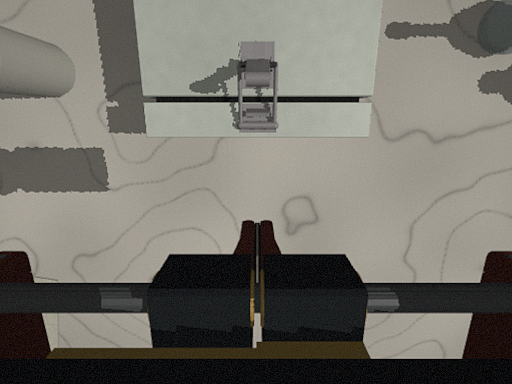

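The loop bar now lies in front of the keeper at (258,127): s≈0.585, z≈0.102. Next I'll bring the closed fingers in front of the raised lever.

>>> jog_arm([
  [[0.038, 0, 0, 0, 0], [0.0376, 0, 0, 0, 0], [0, 0, 0, 0, 0], [0, 0, 0.04, 0, 0], [0, 0, 0.04, 0, 0], [0, 0, 0.0225, 0, 0], [0, 0, 0, 0, 0], [0, 0, 0, 0, 0], [0, 0, 0, 0, 0], [0, 0, 0, 0, 0]],
])

```text
clock: 41.0
tcp_pos: [0.5759, 0.1703, 0.3274]
orientation: [0.991, 0.137, 0.001, -0.0]
ft_force: [0.1, 0.2, 0.5]
grip_width: 0.0002
grip_force: 0.0
```

```bash
python3 st.py
```

```text
s,t,z 0.6005 0.0075 0.3274 yaw 15.78 tilt 0.17 41.0 0.00023752180152855255 [0.1 0.2 0.5] [-0.19  0.45 -0.27  1.8   0.15  0.91 -1.81]
```

>>> jog_arm([
  [[0.012, 0, 0, 0, 0], [0.012, 0, 0, 0, 0], [0.0122, 0, 0, 0, 0], [0.0118, 0, -0.0034, 0, 0], [0.0082, 0, 0.0032, 0, 0], [0.0074, 0, 0.0047, 0, 0], [0.0063, 0, 0.0062, 0, 0], [0.0049, 0, 0.0072, 0, 0], [0.0034, 0, 0.0081, 0, 0], [0.0013, 0, 0.0064, 0, 0]],
])

```text
clock: 42.0
tcp_pos: [0.6522, 0.1917, 0.2923]
orientation: [0.991, 0.137, 0.0, -0.0]
ft_force: [0.7, 0.4, -0.6]
grip_width: 0.0005
grip_force: 0.1
```

>>> jog_arm([
  [[0.0007, 0, 0.006, 0, 0], [0, 0, 0.002, 0, 0], [0, 0, 0.001, 0, 0], [0, 0, 0, 0, 0], [0, 0, 0, 0, 0], [0, 0, 0, 0, 0], [0, 0, 0, 0, 0], [0, 0, 0, 0, 0], [0, 0, 0, 0, 0], [0, 0, 0, 0, 0]],
])

```text
clock: 43.0
tcp_pos: [0.6524, 0.1919, 0.287]
orientation: [0.991, 0.137, 0.001, 0.0]
ft_force: [-6.9, -2.3, 17.6]
grip_width: 0.0005
grip_force: 8.7
```

```bash
python3 st.py
```

```text
s,t,z 0.68 0.0075 0.287 yaw 15.77 tilt 0.07 43.0 0.0004633334275727115 [-6.9 -2.3 17.6] [-0.21  0.61 -0.24  1.63  0.17  0.92 -1.81]
```

>>> jog_arm([
  [[0, 0, 0.001, 0, 0], [0, 0, 0, 0, 0], [0, 0, 0, 0, 0], [0, 0, -0.02, 0, 0], [0, 0, -0.04, 0, 0], [0, 0, -0.04, 0, 0], [-0.04, 0, -0.04, 0, 0], [-0.04, 0, 0, 0, 0], [-0.04, 0, 0, 0, 0], [-0.04, 0, 0, 0, 0]],
])

```text
clock: 44.0
tcp_pos: [0.5014, 0.1492, 0.4188]
orientation: [0.991, 0.137, 0.001, -0.0]
ft_force: [0.0, -0.1, -0.0]
grip_width: 0.0004
grip_force: 0.0
```

```bash
python3 st.py;python3 latch.py w7
```

```text
s,t,z 0.5231 0.0074 0.4188 yaw 15.78 tilt 0.08 44.0 0.00035873435821145907 [ 0.  -0.1 -0. ] [-0.15  0.23 -0.3   1.88  0.08  1.04 -1.78]
front top s [0.5805 0.5995 0.6192]
0.102 569 s [0.596  0.6127 0.6566 0.6805 0.6917] t [-0.0114  0.0085  0.0268]
0.108 2014 s [0.5975 0.6164 0.6547 0.6782 0.6936] t [-0.0112  0.0076  0.0262]
0.114 97 s [0.6022 0.6031 0.605  0.6452 0.6933] t [-0.0064  0.0085  0.0215]
```

View pics/w7.png

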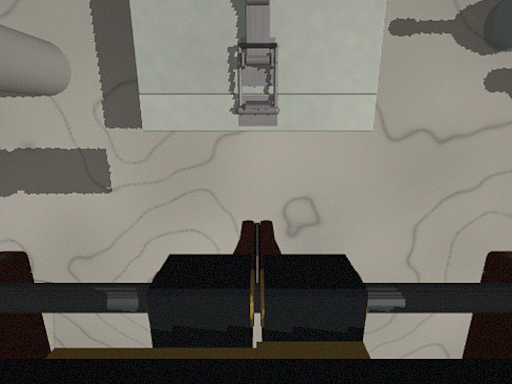

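The lever lies flat on the roof (257,20), and the bar is hooked in front of the keeper (258,110). The drawer front has been drawn in by about 6 mm to fully tight, and nothing touches the robot.

```bash
python3 -c "
from rig import job
print(job.hand_in())"
```

```text
the job is handed in; nothing more can be done
None
```

I handed the job in at about 44 s. All four pots are in the tray, the tray is in the drawer, the drawer is shut and drawn tight, and the loop is hooked with the lever flat. Before handing in I checked the latch and drawer front by camera. I last saw the tray and pots just before the drawer closed. The hand-in call returned no verdict.

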